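# Index the dial to the set mark the short way round

## Robot

A 6-joint arm with a two-finger parallel gripper is mounted at the origin on the work surface. World frame = base frame: x ahead of the robot, y to its left, z up, the work surface at z = 0. Lengths are in m, angles in rad, forces in N, time in s.
With the tool pointing down it reaches from about 0.275 to 0.75 m from the base axis. Payload 10.2 kg.
Tool frame: the origin (TCP) lies midway between the tips of the shut fingers; the grasp point (between the pads) lies 19 mm behind it (env.hold_point_z is the distance from the TCP to the grasp point, in m); x points along the fingers, z is the direction in which the jaws open and shut, and the axes are right-handed (so a half turn about x gives the same grasp; the last joint's range is limited). The gripper opens to 85 mm and grips with 20 to 120 N. Pads are 22 mm wide; open, the fingers measure 114 mm over their backs; the gripper's body (76 mm by 85 mm) begins 54 mm behind the grasp point. The pads swing forward as they close: fully open they stand 13 mm farther back than shut.
Start: joints at [-1.497, 0.313, 1.498, -0, 1.331, -0.223], TCP at [0.154, -0.502, 0.196] pointing down, gripper open.
Joint ranges: [-2.94, 2.94], [-0.97, 2.17], [0.19, 2.56], [-1.23, 4.37], [0.02, 3.11], [-2.88, 2.88]. Speed limits (rad/s): [2.39, 2.39, 3.01, 3.14, 3.14, 3.14].

## Interface

Orientations are given as a unit quaternion [x, y, z, w].
In Python, from bench import env, kinematics, monitor, eyes, job gives the robot as it stands. The module is installed in compiled form; this text tells all that it offers. Calls block until the motion is done:
- env.reach(position, orientation): joint-space move of the TCP to a pose.
- env.movel(position, velocity=0.15, frame=None, guard=None): straight line of the TCP; frame=None keeps the orientation; velocity is the mean speed in m/s. With guard (N) it stops when the force on the tool has changed by that much, and returns True; else False.
- env.set_joints(angles): joint-space move.
- env.release() and env.close_gripper(effort=None): open the fingers fully, or close them until they stop; effort is the grip in N (None keeps the last).
- env.hold(seconds).
- kinematics.ik(position, orientation): joint angles nearest the present ones, or None.
- monitor.sense(): the state.
- eyes.grab_frame(name): name is "scene" or "top" or "wrist"; returns a dict with "frame" (400x640x3 uint8, red, green, blue), "mtx" (3x3 intrinsics, pixels), "view" (4x4, takes a point from world to camera coordinates). Camera axes: x right, y down, z forward; pixel columns grow to the right and rows downward; lengths in m; the calibration is good to about 2 mm. A picture is of the moment at which its call begins. There is no depth.
A pose or a line that the arm cannot do raises env.MotionError and nothing moves.
- job.hand_in(): hands the job in, once; it reports no verdict.
The state is a dict: "clock": time; "joints": joint angles; "qvel": joint speeds; "joint_efforts": joint torques, N m; "position": TCP position; "ee_rot": TCP orientation; "contact_force": force on the tool from outside, world axes, zero at the start; "ft_torque": the same for the moment, N m; "finger_gap": opening from 0.0 (shut) to 1.0 (fully open).
Only numpy, scipy, OpenCV 4.12 (cv2) and the standard library are available. Lean on these libraries where they do the work, as an engineer would, in place of code of your own. Each camera call takes 0.05 s, during which the arm holds its last target.

## Task

Turn the inner dial of the indexing table, by the bar that stands on it, until its yellow pointer end points squarely at the middle of the red mark on the outer ring, going the shorter way round (if it starts almost exactly opposite, either way will do). Leave the outer ring where it is set, do not bump the small magnifier that overhangs the dial, and leave the bottle, gauge case and V-block where they stand.

Things in the scene. Friction and masses are not known exactly. Their poses are not given: they have to be found in the camera images.
- fixture: the indexing table, fixed to the bench, its place varies: a dark steel disc (118 mm radius, 12 mm high) under a blue round housing (106 mm radius, up to 34 mm above the bench) that carries the outer ring and the inner dial. Origin: on their common vertical axis at bench height; its yaw has no meaning
- dial_axis (a point): centre of the top face of the aluminium inner dial (62 mm radius, top 42 mm above the bench), on the axis of dial and ring. On the dial stands a straight bar through its centre: 116 mm long (58 mm either side of the axis), 14 mm wide, 42 to 76 mm above the bench, with a hub at the axis, 14 mm in radius, 79 mm high. One half is the pointer (yellow end, yellow stripe on top), the other plain black
- pointer (a point): on the centre line of the bar at its yellow pointer end, 64 mm from the axis, 52 mm above the bench (moves with the dial)
- mark (a point): on the line from the axis to the middle of the red lug of the ring, 64 mm from the axis, 52 mm above the bench (moves with the ring): the pointer is on the mark when this point and pointer coincide
- dial (a joint): angle of the inner dial in rad, growing counter-clockwise seen from above, without end stops (it turns round and round and keeps counting); its zero has no meaning of its own. The dial stays where it is left; friction about 0.1 N m (2.5 N at 40 mm from the axis). It does not drag the ring
- ring (a joint): angle of the grey outer ring (68 to 100 mm radius, top 42 mm above the bench) in rad, counter-clockwise seen from above, no end stops. On it stand six lugs at 60 degree steps, 12 mm wide, up to 60 mm above the bench: five black (75 to 97 mm from the axis), one red, the mark (73 to 99 mm). The ring turns easily if its lugs or face are pushed; it must stay at its starting angle
- lens (a point): centre of the lens of a small cream magnifier, 65 mm from the dial's axis and 90 mm above the bench; its round frame is 26 mm in outer radius and 8 mm thick (86 to 94 mm above the bench), so the bar passes beneath it but fingers beside the bar do not
- magnifier: the whole magnifier, fixed to the bench. Origin: on the dial's axis at bench height; its x axis points from there to the lens (direction varies). From the lens frame a rod of 5 mm radius runs outward along x, 90 mm above the bench, to a post of 6 mm radius 155 mm from the axis, with a 22 mm block up to 102 mm above the bench on top and a round foot of 28 mm radius
- bottle_mid (a point): middle (half-way up) of a loose white bottle with blue label and cap, 26 mm radius, 115 mm high: leave it standing where it is
- gauge_case_mid (a point): middle of the base of a loose black case of steel gauge pins, 100 by 64 mm (long side along its x) and 30 mm high, pins up to 44 mm above the bench: leave it where it is
- vblock_mid (a point): middle (half-way up) of a loose steel V-block, 80 by 54 mm (long side along its x) and 48 mm high: leave it where it is
There are look-alikes about, which are no part of the job. What is shaped like the part that bears vblock_mid but green or purple is not meant.

How it is judged:
At the end, for the whole second after the job is handed in: the yellow pointer is within 4 mm (about 3.5 degrees) of the red mark, measured 64 mm from the axis; the dial is at rest; the outer ring is within 4 mm (same radius) of where it was at the start; bottle, case and V-block are upright and within 15 mm of where they stood (distance between pointer and mark below 0.004 m and distance of mark from where it was at the start of the episode below 0.004 m and velocity of joint dial between -0.05 and 0.05 rad/s and distance of each of bottle_mid, gauge_case_mid, vblock_mid from where it was at the start of the episode below 0.015 m and angle between each of bottle_mid, gauge_case_mid, vblock_mid's own z axis and vertical below 0.15 rad); the robot touches nothing.
It fails at once if the pointer passes the place opposite the mark (the longer way round, unless it started within about 10 degrees of that place) (distance between pointer and mark above 0.1277 m and distance of pointer from where it was at the start of the episode above 0.0223 m).
It fails at once if the outer ring is dragged more than 6 mm, measured 64 mm from the axis (distance of mark from where it was at the start of the episode above 0.006 m).
It fails at once if the magnifier is bumped (more than 5 N) (contact force between magnifier and the fingers above 5 N or contact force between magnifier and the arm above 5 N).
It fails at once if the bottle, case or V-block is pushed more than 20 mm or tipped (distance of any of bottle_mid, gauge_case_mid, vblock_mid from where it was at the start of the episode above 0.02 m or angle between any of bottle_mid, gauge_case_mid, vblock_mid's own z axis and vertical above 0.3 rad).
It also fails if it takes over 64 s, if anything falls off the work surface, if the arm or the gripper's body presses on something with over 40 N, if the wrist force passes 120 N, or if a joint passes its speed limit or range.

## Working session

There is one attempt and no reset: what is moved stays moved. The work goes in short steps, each a Python script; the robot and the scene stay as the last script left them, time stands still between calls to the robot, and variables do not carry over. Pictures are saved under pics/ and viewed, and the job is handed in when it is done.

```bash
mkdir -p pics
python3 - <<'E'
from bench import env,kinematics,monitor,eyes,job
import cv2,numpy as np
for n in ["scene","top"]:
    f=eyes.grab_frame(n); cv2.imwrite(f"pics/{n}0.png",f["frame"][:,:,::-1]); np.savez(f"{n}0.npz",**f)
    print(n,f["mtx"].tolist(),f["view"].round(4).tolist())
s=monitor.sense(); print(s["clock"],s["ee_rot"],s["position"])
E
```

```text
scene [[458.4467649484683, 0.0, 317.5710976600375], [0.0, 458.4467649484683, 204.32235023518217], [0.0, 0.0, 1.0]] [[0.4197, 0.9074, 0.0213, -0.2571], [0.5309, -0.2264, -0.8166, -0.1966], [-0.7362, 0.3541, -0.5768, 1.2651], [0.0, 0.0, 0.0, 1.0]]
top [[361.5933764198739, 0.0, 313.03831177709384], [0.0, 361.5933764198739, 198.62828234570088], [0.0, 0.0, 1.0]] [[-0.0222, -0.9996, -0.019, 0.0731], [-0.9984, 0.0232, -0.0524, 0.5227], [0.0528, 0.0178, -0.9984, 0.7591], [0.0, 0.0, 0.0, 1.0]]
0.1 [ 0.42088524  0.56868444 -0.42028238  0.56816929] [ 0.15350948 -0.50178959  0.19559707]
```

View pics/scene0.png

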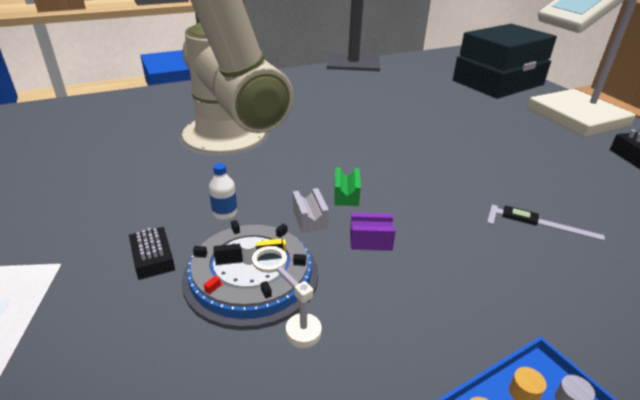

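View pics/top0.png

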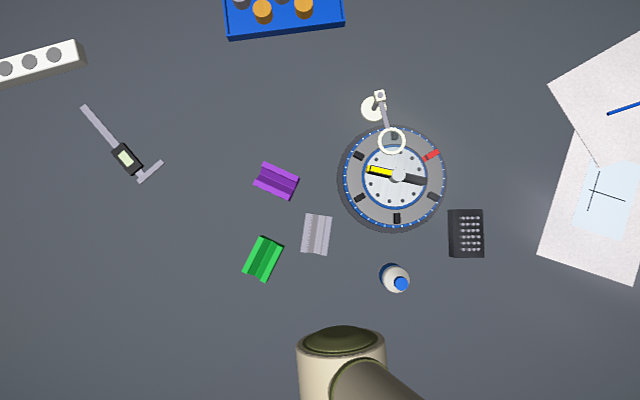

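Run:
```python
import cv2,numpy as np
f=np.load("top0.npz");im=f["frame"][:,:,::-1]
c=im[80:245,325:500]; cv2.imwrite("pics/crop0.png",cv2.resize(c,None,fx=4.5,fy=3.6*1.0,interpolation=cv2.INTER_CUBIC) if 0 else cv2.resize(c,None,fx=3.6,fy=3.6,interpolation=cv2.INTER_CUBIC))
```

```text
(no output)
```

View pics/crop0.png

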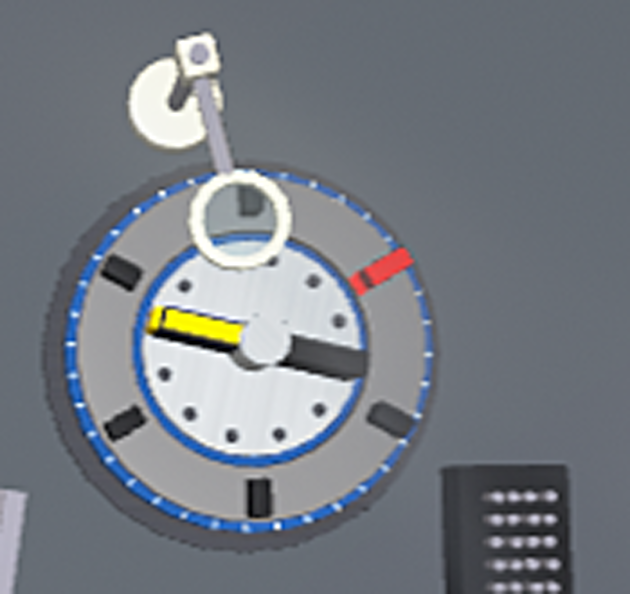

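```bash
cat > h.py <<'E'
import cv2,numpy as np
from scipy.optimize import least_squares
def proj(f,P):
    P=np.atleast_2d(P); c=P@f["view"][:3,:3].T+f["view"][:3,3]
    return (c@f["mtx"].T)[:,:2]/c[:,2:]
def back(f,uv,z):
    R=f["view"][:3,:3];t=f["view"][:3,3];o=-R.T@t
    uv=np.atleast_2d(uv).astype(float); d=np.c_[uv,np.ones(len(uv))]@np.linalg.inv(f["mtx"]).T@R
    return o+d*((z-o[2])/d[:,2])[:,None]
def box(cx,cy,a,r0,r1,w,z0,z1):
    return np.array([[cx+r*np.cos(a)-s*np.sin(a),cy+r*np.sin(a)+s*np.cos(a),z] for r in(r0,r1) for s in(-w/2,w/2) for z in(z0,z1)])
def hullc(f,P):
    h=cv2.convexHull(proj(f,P).astype(np.float32)); m=cv2.moments(h); return np.array([m["m10"],m["m01"]])/m["m00"]
E
python3 - <<'E'
from h import *
f=dict(np.load("top0.npz"));im=f["frame"]; b=im[:,:,::-1]
hsv=cv2.cvtColor(np.ascontiguousarray(b),cv2.COLOR_BGR2HSV)
print("cam",-f["view"][:3,:3].T@f["view"][:3,3])
def cent(mask,minA=8):
    n,l,s,c=cv2.connectedComponentsWithStats(mask.astype(np.uint8)); return [(c[i],s[i,4]) for i in range(1,n) if s[i,4]>=minA]
roi=np.zeros(im.shape[:2],bool);roi[130:228,340:446]=1
H,S,V=[hsv[:,:,i].astype(int) for i in range(3)]
red=roi&((H<8)|(H>172))&(S>120); R=cent(red);print("red",R)
yel=roi&(H>20)&(H<35)&(S>130)&(V>100);Y=cent(yel);print("yel",Y)
blk=roi&(V<62);B=cent(blk);print("blk",B)
r=max(R,key=lambda t:t[1])[0]
app=np.array([[122,272],[126,422],[259,497],[388,417]])/3.6+[325,80]-.36
app=np.array([min(B,key=lambda t:np.hypot(*(t[0]-a)))[0] for a in app]);print(app)
def res(p):
    cx,cy,a=p;o=[hullc(f,box(cx,cy,a,.073,.099,.012,.042,.06))-r]
    for k,q in zip((1+1,3,4,5),app):
        o.append(hullc(f,box(cx,cy,a+k*np.pi/3,.075,.097,.012,.042,.06))-q)
    return np.ravel(o)
g=back(f,[[397.5,178]],.05)[0]; rg=back(f,[r],.06)[0]
s=least_squares(res,[g[0],g[1],np.arctan2(rg[1]-g[1],rg[0]-g[0])]);print(s.x,np.degrees(s.x[2]),s.fun.round(2))
cx,cy,a=s.x
ys,xs=np.nonzero(yel);P=back(f,np.c_[xs,ys],.076)[:,:2]
d=P-[cx,cy];m=d.mean(0);print("yellow dir",np.degrees(np.arctan2(m[1],m[0])),np.hypot(*d.T).max())
u=np.linalg.svd(P-P.mean(0))[2][0];print("pca",np.degrees(np.arctan2(u[1],u[0])))
# magnifier, others
print("lens",np.round(back(f,[[391.5,141]],.09),3),"case",back(f,[[466,233]],.03),"bottle cap",back(f,[[401,283]],.115),"vb",back(f,[[317,234]],.048))
big=cv2.resize(np.ascontiguousarray(b),None,fx=5,fy=5)
for k in range(6):
    q=box(cx,cy,a+k*np.pi/3,.075,.097,.012,.06,.0601)[[0,2,6,4]]
    cv2.polylines(big,[((proj(f,q)+.5)*5).astype(int)],True,(0,255,0),1)
t=np.linspace(0,6.28,100)
for rr in(.062,.1):
    cv2.polylines(big,[((proj(f,np.c_[cx+rr*np.cos(t),cy+rr*np.sin(t),0*t+.042])+.5)*5).astype(int)],True,(0,0,255),1)
cv2.imwrite("pics/ov0.png",big[600:1180,1680:2260])
E
```

```text
cam [0.48332745 0.04743992 0.78666964]
red [(array([432.48648649, 153.45945946]), np.int32(74)), (array([424.05263158, 158.42105263]), np.int32(19))]
yel [(array([378.46206897, 169.97241379]), np.int32(145))]
blk [(array([358.56862745, 155.56862745]), np.int32(51)), (array([378.29090909, 174.27272727]), np.int32(55)), (array([409.58823529, 181.61764706]), np.int32(34)), (array([359.01785714, 197.39285714]), np.int32(56)), (array([396.50847458, 218.        ]), np.int32(59))]
[[358.56862745 155.56862745]
 [359.01785714 197.39285714]
 [396.50847458 218.        ]
 [409.58823529 181.61764706]]
[ 0.57242886 -0.09724973 -0.97900247] -56.09270938997777 [-8.17 -5.5  -7.1  -0.82 -3.45 -0.85 -2.22 -3.65 19.25  8.23]
yellow dir 85.77843136658419 0.05183741700183667
pca 78.02918033917062
lens [[ 0.628 -0.095  0.09 ]] case [[ 0.44480389 -0.25394038  0.03      ]] bottle cap [[ 0.36057871 -0.09808031  0.115     ]] vb [[0.45014729 0.05413167 0.048     ]]
```

View pics/ov0.png

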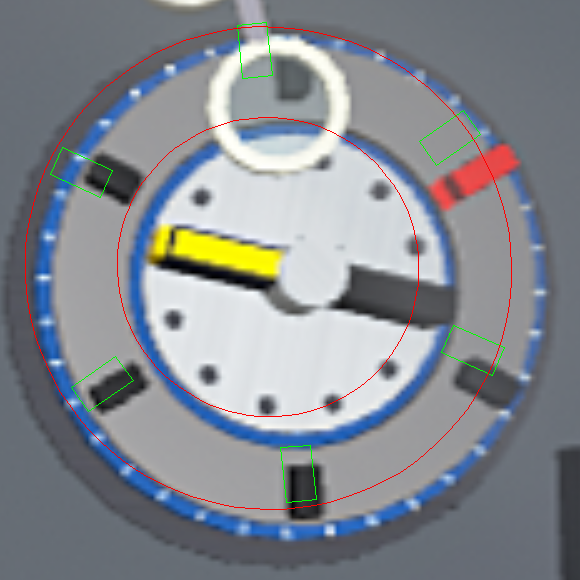

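```bash
cat >> h.py <<'E'
def fit(f,r,app,ks,g,a0):
    def res(p):
        cx,cy,a=p;o=[hullc(f,box(cx,cy,a,.073,.099,.012,.042,.06))-r]
        for k,q in zip(ks,app): o.append(hullc(f,box(cx,cy,a+k*np.pi/3,.075,.097,.012,.042,.06))-q)
        return np.ravel(o)
    return least_squares(res,[g[0],g[1],a0])
def overlay(f,cx,cy,a,bar,name,sl,fx=5):
    big=cv2.resize(np.ascontiguousarray(f["frame"][:,:,::-1]),None,fx=fx,fy=fx)
    L=lambda q,c:cv2.polylines(big,[((proj(f,q)+.5)*fx).astype(int)],True,c,1)
    for k in range(6): L(box(cx,cy,a+k*np.pi/3,.075 if k else .073,.097 if k else .099,.012,.06,.0601)[[0,2,6,4]],(0,255,0))
    L(box(cx,cy,bar,-.058,.058,.014,.076,.0761)[[0,2,6,4]],(255,0,255))
    t=np.linspace(0,6.28,100)
    for rr,z in((.062,.042),(.1,.042),(.014,.079)): L(np.c_[cx+rr*np.cos(t),cy+rr*np.sin(t),0*t+z],(0,0,255))
    x0,y0,x1,y1=[v*fx for v in sl];cv2.imwrite(name,big[y0:y1,x0:x1])
E
python3 - <<'E'
from h import *
f=dict(np.load("top0.npz"))
app=np.array([[358.6,155.6],[359,197.4],[396.5,218],[432.4,195.7]])
s=fit(f,np.array([430.8,154.5]),app,(2,3,4,5),[.55,-.115],np.radians(-57))
print(s.x,np.degrees(s.x[2]),s.fun.round(2))
cx,cy,a=s.x
hs=cv2.cvtColor(f["frame"],cv2.COLOR_RGB2HSV).astype(int)
m=np.zeros(hs.shape[:2],bool);m[160:190,360:400]=1
m&=(hs[:,:,0]>20)&(hs[:,:,0]<35)&(hs[:,:,1]>130)&(hs[:,:,2]>100)
ys,xs=np.nonzero(m);P=back(f,np.c_[xs,ys],.076)[:,:2]
d=P.mean(0)-[cx,cy];u=np.linalg.svd(P-P.mean(0))[2][0];print("ydir",np.degrees(np.arctan2(d[1],d[0])),"pca",np.degrees(np.arctan2(u[1],u[0])))
l=back(f,[[391.5,141]],.09)[0,:2]-[cx,cy];print("lens",np.hypot(*l),np.degrees(np.arctan2(l[1],l[0])))
overlay(f,cx,cy,a,np.arctan2(d[1],d[0]),"pics/ov1.png",(336,120,452,236))
E
```

```text
[ 0.56500431 -0.10660627 -1.00267129] -57.448833199950705 [-1.15 -2.23 -2.    1.75  0.71  1.86  1.55  0.02  0.81 -1.4 ]
ydir 75.53938551090059 pca 78.02918033917062
lens 0.0645541552737481 10.644186376593218
```

View pics/ov1.png

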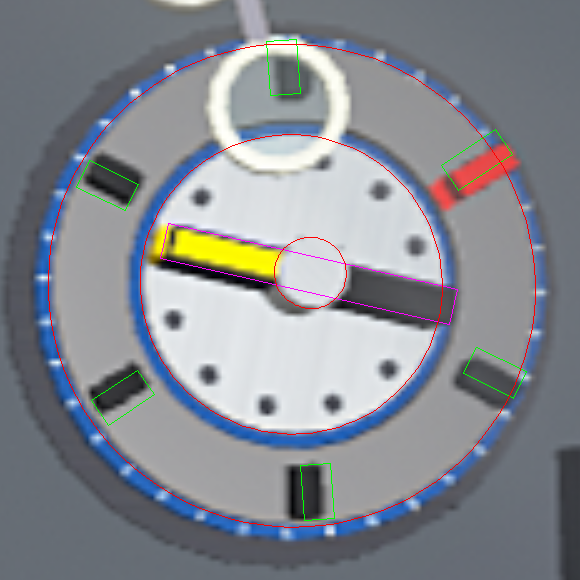

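```bash
sed -i 's/return least_squares(res,\[g\[0\],g\[1\],a0\])/return least_squares(res,[g[0],g[1],a0],diff_step=3e-3)/' h.py
python3 - <<'E'
from h import *
f=dict(np.load("top0.npz"))
app=np.array([[358.6,155.6],[359,197.4],[396.5,218],[432.4,195.7]])
s=fit(f,np.array([430.8,154.5]),app,(2,3,4,5),[.55,-.115],np.radians(-57))
print(s.x,np.degrees(s.x[2]),s.fun.round(2))
cx,cy,a=s.x
hs=cv2.cvtColor(f["frame"],cv2.COLOR_RGB2HSV).astype(int)
m=np.zeros(hs.shape[:2],bool);m[160:190,360:400]=1
m&=(hs[:,:,0]>20)&(hs[:,:,0]<35)&(hs[:,:,1]>130)&(hs[:,:,2]>100)
ys,xs=np.nonzero(m);P=back(f,np.c_[xs,ys],.076)[:,:2]
d=P.mean(0)-[cx,cy];u=np.linalg.svd(P-P.mean(0))[2][0];print("ydir",np.degrees(np.arctan2(d[1],d[0])),"pca",np.degrees(np.arctan2(u[1],u[0])))
l=back(f,[[391.5,141]],.09)[0,:2]-[cx,cy];print("lens",np.hypot(*l),np.degrees(np.arctan2(l[1],l[0])))
overlay(f,cx,cy,a,np.radians(77.5),"pics/ov2.png",(336,120,452,236))
E
```

```text
[ 0.56501178 -0.10749381 -1.05258975] -60.30895026307641 [ 0.46 -0.48 -0.62 -0.12  0.    0.07 -0.14  0.06  0.29  0.46]
ydir 75.87875831181262 pca 78.02918033917062
lens 0.0647166513991392 11.417677027285686
```

View pics/ov2.png

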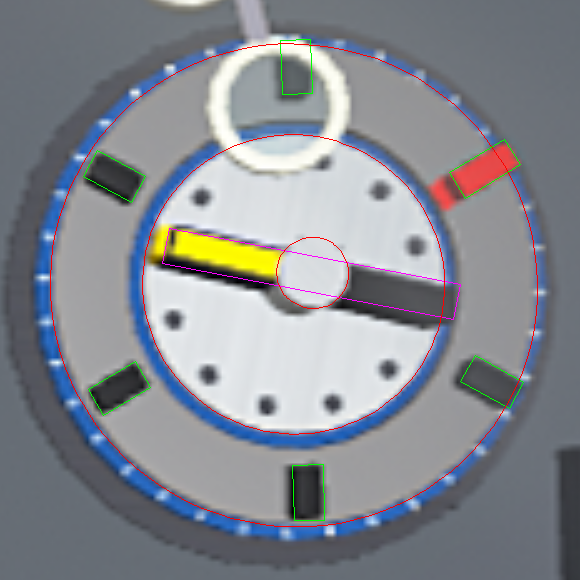

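```bash
cat >> h.py <<'E'
from scipy.spatial.transform import Rotation as Ro
C=np.array([.565,-.1075])
def quat(th,flip):
    p=th+np.pi/2*(1 if flip else -1); z=np.array([np.cos(p),np.sin(p),0]);x=np.array([0,0,-1.]);return Ro.from_matrix(np.c_[x,np.cross(z,x),z]).as_quat()
def pos(th,z,r=.033): return np.array([C[0]+r*np.cos(th),C[1]+r*np.sin(th),z])
E
python3 - <<'E'
from h import *
from bench import env,kinematics,monitor
for fl in(0,1):
    print(fl)
    for d in(0,-45,-90,-137,-145):
        th=np.radians(-103.5+d); q=kinematics.ik(pos(th,.054),quat(th,fl)); print(d,None if q is None else np.round(q,2))
E
```

```text
0
0 None
-45 [-0.44  0.52  1.59 -0.    1.03 -2.56]
-90 [-0.4   0.5   1.62 -0.    1.02 -1.74]
-137 [-0.35  0.53  1.58 -0.    1.03 -0.87]
-145 [-0.35  0.53  1.57 -0.    1.04 -0.72]
1
0 [-0.45  0.56  1.52 -0.    1.06 -0.21]
-45 [-0.44  0.52  1.59 -0.    1.03  0.58]
-90 [-0.4   0.5   1.62 -0.    1.02  1.41]
-137 [-0.35  0.53  1.58 -0.    1.03  2.27]
-145 [-0.35  0.53  1.57 -0.    1.04  2.42]
```

Run:
```python
from h import *
from bench import env,kinematics,monitor,eyes
th=np.radians(-103.5)
env.reach(pos(th,.19),quat(th,1)); env.movel(pos(th,.12),.12)
for n in("wrist","top"):
    f=eyes.grab_frame(n); cv2.imwrite(f"pics/{n}1.png",f["frame"][:,:,::-1]); np.savez(f"{n}1.npz",**f)
s=monitor.sense();print(s["clock"],s["position"],s["contact_force"])
```

```text
2.8917 [ 0.55775638 -0.13985683  0.12098118] [ 1.0535551  -0.97832545  0.45658882]
```

View pics/wrist1.png

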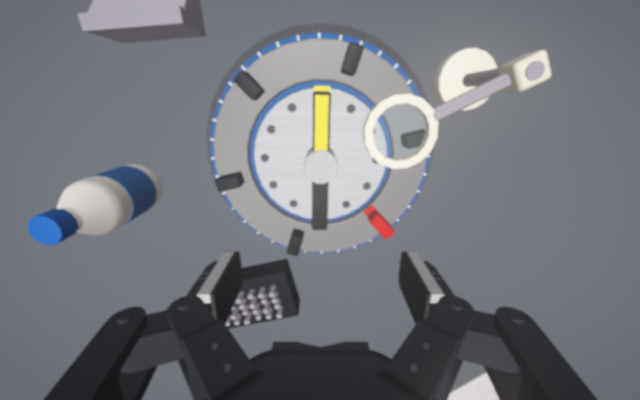

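Run:
```python
from h import *
f=dict(np.load("wrist1.npz"))
overlay(f,C[0],C[1],np.radians(-60.5),np.radians(76.5),"pics/ov3.png",(200,15,445,260),3)
```

```text
(no output)
```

View pics/ov3.png

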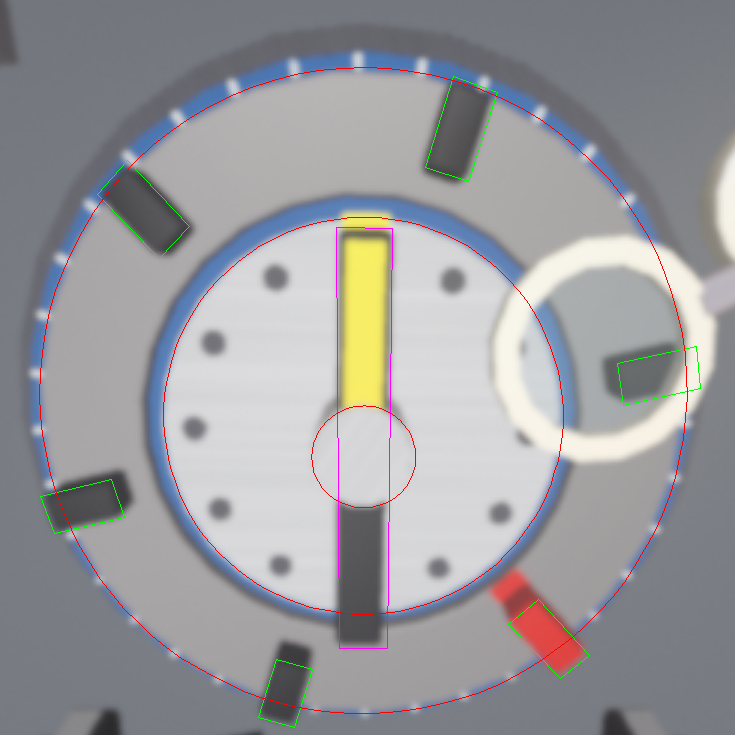

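Run:
```python
from h import *
from bench import env,kinematics,monitor,eyes
th=np.radians(-103.5)
print(env.movel(pos(th,.054),.05,guard=15))
env.close_gripper(25)
s=monitor.sense();print(s["clock"],s["position"],s["contact_force"].round(1),s["finger_gap"])
for n in("wrist","top","scene"):
    f=eyes.grab_frame(n); cv2.imwrite(f"pics/{n}2.png",f["frame"][:,:,::-1]); np.savez(f"{n}2.npz",**f)
```

```text
False
5.125 [ 0.55729742 -0.13958078  0.05400409] [-0.6  0.7 -0.5] 0.004379824418786295
```

View pics/wrist2.png

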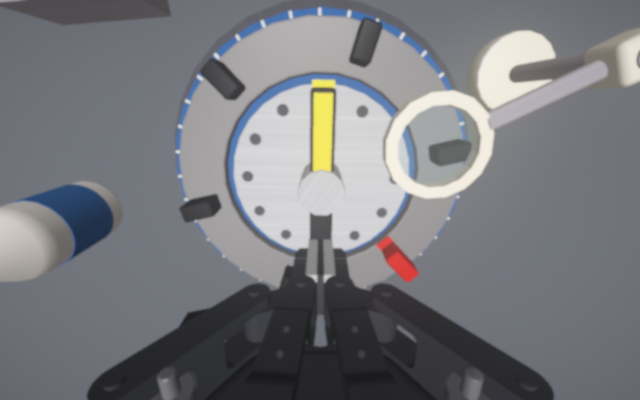

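View pics/scene2.png

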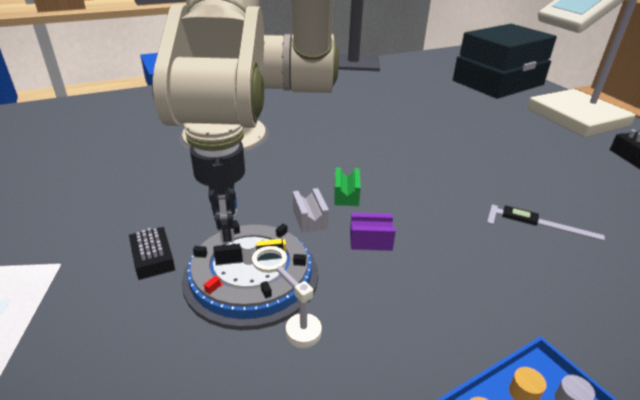

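Run:
```python
from h import *
from bench import env,kinematics,monitor,eyes
s=monitor.sense();p=s["position"];print(Ro.from_quat(s["ee_rot"]).as_matrix().round(3),env.hold_point_z, s["finger_gap"])
for n in("wrist","top","scene"):
    f=dict(np.load(n+"2.npz"));print(n,proj(f,[p,p+[0,0,.019],p+[0,0,.08],[*C,.079]]).round(0).tolist(),-f["view"][:3,:3].T@f["view"][:3,3])
    if n=="scene": im=cv2.resize(f["frame"][150:330,150:350,::-1],None,fx=4,fy=3.3333*1.2/1.0*1.0 if 0 else 4)[:600]; cv2.imwrite("pics/sc2.png",im[:600,:800])
    if n=="top": cv2.imwrite("pics/tp2.png",cv2.resize(f["frame"][110:300,300:500,::-1],None,fx=3,fy=3))
```

```text
[[-0.     0.233  0.972]
 [ 0.     0.972 -0.233]
 [-1.    -0.    -0.   ]] 0.0187 0.0016781354533253114
wrist [[322.0, 227.0], [322.0, 239.0], [322.0, 306.0], [322.0, 193.0]] [ 0.57588714 -0.05799874  0.23185726]
top [[411.0, 179.0], [414.0, 178.0], [423.0, 174.0], [398.0, 174.0]] [0.48332745 0.04743992 0.78666964]
scene [[230.0, 256.0], [229.0, 247.0], [225.0, 218.0], [248.0, 242.0]] [ 1.14365605 -0.25922861  0.5746056 ]
```

View pics/sc2.png

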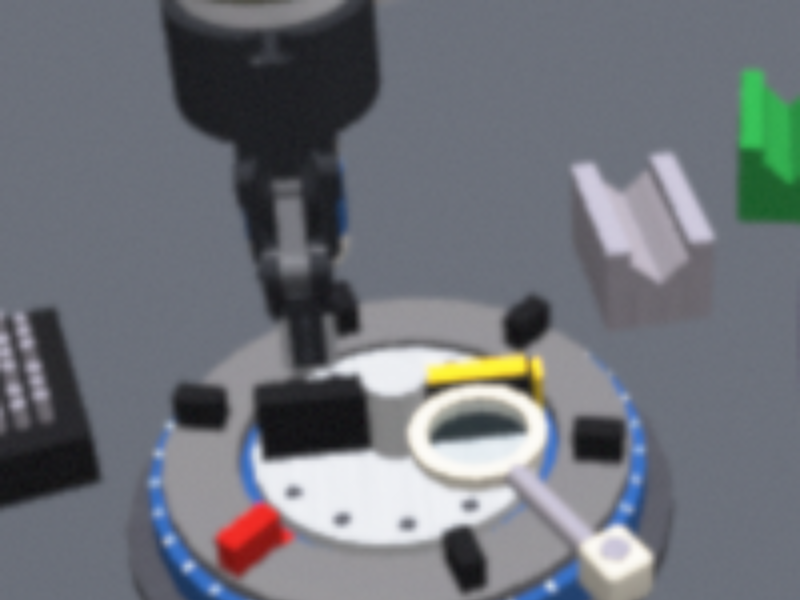

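View pics/tp2.png

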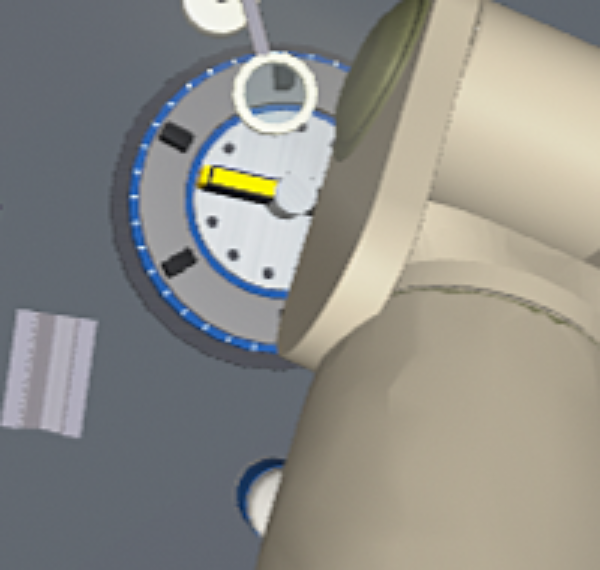

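Run:
```python
from h import *
f=dict(np.load("wrist2.npz"));cv2.imwrite("pics/wz2.png",cv2.resize(f["frame"][160:340,230:410,::-1],None,fx=3.3,fy=3.3,interpolation=cv2.INTER_CUBIC))
```

```text
(no output)
```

View pics/wz2.png

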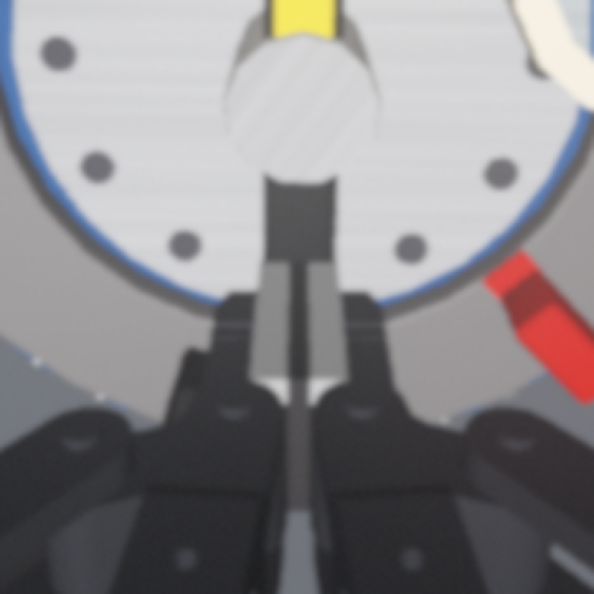

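Run:
```python
from h import *
from bench import env,kinematics,monitor,eyes
env.hold(.3)
s=monitor.sense();print(s["clock"],s["position"],s["contact_force"].round(1),s["finger_gap"],s["joints"].round(3))
a=[]
for n,(x,y) in(("wrist",(240,150)),("scene",(170,170))):
    f=eyes.grab_frame(n);np.savez(n+"3.npz",**f); a.append(cv2.resize(f["frame"][y:y+120,x:x+130,::-1],None,fx=3,fy=3,interpolation=cv2.INTER_CUBIC))
cv2.imwrite("pics/z3.png",np.hstack(a))
```

```text
5.575 [ 0.55729972 -0.13959225  0.05401115] [ 0.6  0.6 -0.4] 0.0009648745859782069 [-0.449  0.564  1.516  0.     1.062 -0.214]
```

View pics/z3.png

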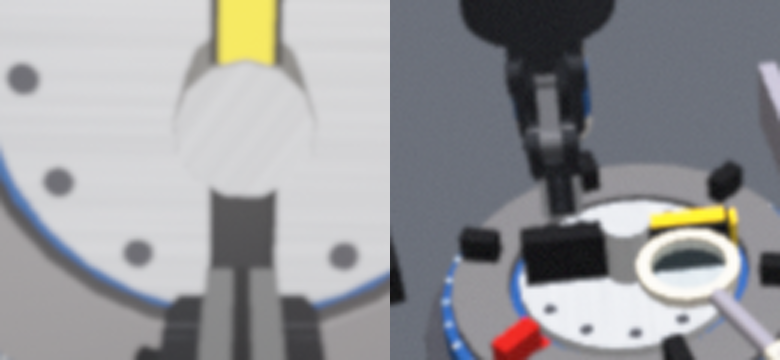

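Run:
```python
from h import *
w=dict(np.load("wrist3.npz"));s=dict(np.load("scene3.npz"))
P=lambda f:f["mtx"]@f["view"][:3]
X=cv2.triangulatePoints(P(w),P(s),np.array([[320.],[240]]),np.array([[227.],[241]]));X=(X[:3]/X[3]).ravel()
print(X,proj(w,X),proj(s,X),X[:2]-C)
t=np.radians(-103.5)
for r,z in((.058,.076),(.058,.042),(.033,.076)): 
  q=pos(t,z,r);print(r,z,proj(w,q),proj(s,q))
```

```text
[ 0.5547798  -0.13899039  0.08300918] [[317.44625465 247.25782146]] [[227.9092097  241.48707247]] [-0.0102202  -0.03149039]
0.058 0.076 [[321.56139053 275.58460352]] [[213.017109   247.41305115]]
0.058 0.042 [[321.36513261 249.48000518]] [[215.22788794 262.70939751]]
0.033 0.076 [[321.66123819 241.70607574]] [[228.36134818 245.72168989]]
```

Run:
```python
from h import *
from bench import env,kinematics,monitor,eyes
env.release()
th=np.radians(-103.5)
s0=monitor.sense();print(s0["finger_gap"],s0["contact_force"].round(1))
g=env.movel(pos(th,.040),.03,guard=6)
s=monitor.sense();print(g,s["clock"],s["position"],s["contact_force"].round(1),s["finger_gap"])
a=[]
for n,(x,y) in(("wrist",(190,140)),("scene",(130,150))):
    f=eyes.grab_frame(n);np.savez(n+"4.npz",**f); a.append(cv2.resize(f["frame"][y:y+180,x:x+260 if n=="wrist" else x+200,::-1],None,fx=1.7,fy=3*.5667*1,interpolation=cv2.INTER_CUBIC))
cv2.imwrite("pics/z4.png",np.hstack(a))
```

```text
0.9974884820603882 [-0.  -0.7  0.2]
False 7.075 [ 0.55732566 -0.13959646  0.03997675] [0.7 0.6 0.1] 0.9983248826958971
```

View pics/z4.png

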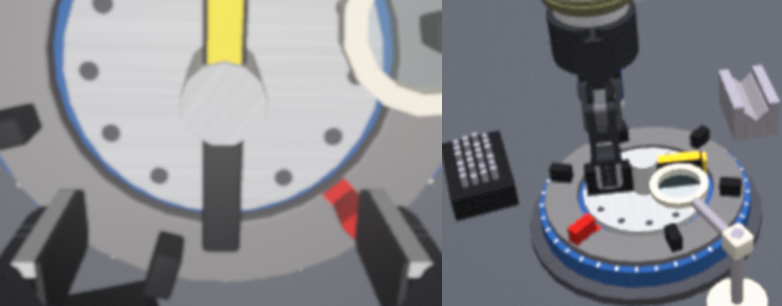

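Run:
```python
from h import *
w=dict(np.load("wrist4.npz"));s=dict(np.load("scene4.npz"))
c=[cv2.resize(w["frame"][220:330,370:470,::-1],None,fx=4,fy=4,interpolation=cv2.INTER_CUBIC),cv2.resize(s["frame"][180:290,190:290,::-1],None,fx=4,fy=4,interpolation=cv2.INTER_CUBIC)]
cv2.imwrite("pics/z5.png",np.hstack(c))
th=np.radians(-103.5);zd=np.array([np.cos(th+np.pi/2),np.sin(th+np.pi/2),0]);bd=np.array([np.cos(th),np.sin(th),0])
for z in(.053,.06,.066,.073,.08):
    for r in(-.011,.011):
        q=pos(th,z)+zd*.0425+bd*r;print(z,r,proj(w,q).round(0),proj(s,q).round(0))
```

```text
0.053 -0.011 [[387. 220.]] [[238. 273.]]
0.053 0.011 [[385. 250.]] [[224. 274.]]
0.06 -0.011 [[390. 224.]] [[237. 269.]]
0.06 0.011 [[387. 255.]] [[223. 271.]]
0.066 -0.011 [[392. 229.]] [[237. 267.]]
0.066 0.011 [[389. 260.]] [[223. 268.]]
0.073 -0.011 [[395. 234.]] [[237. 263.]]
0.073 0.011 [[392. 267.]] [[223. 265.]]
0.08 -0.011 [[398. 240.]] [[236. 260.]]
0.08 0.011 [[395. 274.]] [[222. 262.]]
```

View pics/z5.png

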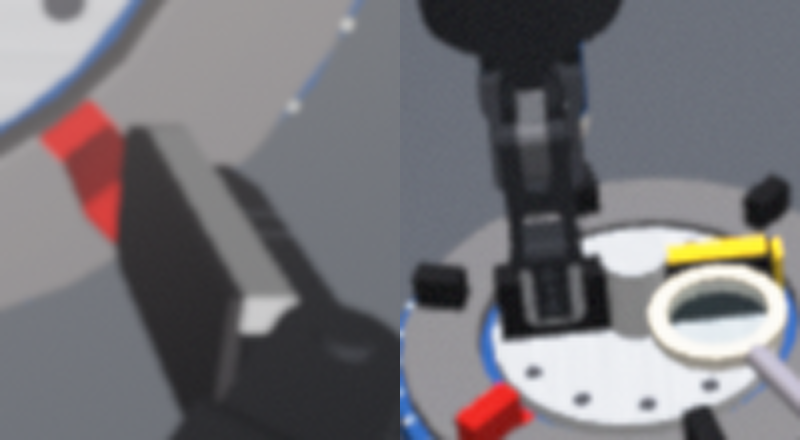

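Run:
```python
from h import *
from bench import env,kinematics,monitor,eyes
th=np.radians(-103.5)
g=env.movel(pos(th,.026),.03,guard=6)
f=eyes.grab_frame("scene")
env.close_gripper(25);env.hold(.2)
s=monitor.sense();print(g,s["clock"],s["position"],s["contact_force"].round(1),s["finger_gap"])
a=[cv2.resize(f["frame"][170:290,170:290,::-1],None,fx=2.2,fy=2.2)]
for n,(x,y) in(("wrist",(260,160)),("scene",(170,170))):
    f=eyes.grab_frame(n);np.savez(n+"6.npz",**f); a.append(cv2.resize(f["frame"][y:y+120,x:x+120,::-1],None,fx=2.2,fy=2.2,interpolation=cv2.INTER_CUBIC))
cv2.imwrite("pics/z6.png",np.hstack(a))
```

```text
False 8.6917 [ 0.55761611 -0.13966132  0.02612368] [ 3.6 -0.2 -0.6] 0.15493746745801434
```

View pics/z6.png

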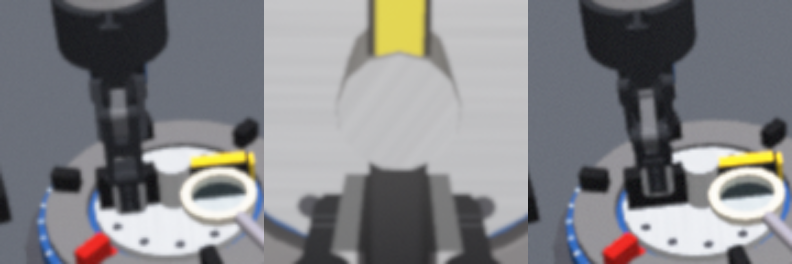

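```bash
cat > turn.py <<'E'
from h import *
from bench import env,kinematics,monitor,eyes
def turn(a0,a1,n,v=.035):
    for a in np.linspace(a0,a1,n+1)[1:]:
        th=np.radians(a); env.movel(pos(th,.026),v,frame=quat(th,1))
        s=monitor.sense();F=s["contact_force"];print(round(a,1),round(s["clock"],2),F.round(1),s["ft_torque"].round(2),round(s["finger_gap"],3))
        if np.linalg.norm(F)>25: print("STOP");return False
    return True
E
python3 - <<'E'
from turn import *
turn(-103.5,-133.5,4)
a=[]
for n,(x,y) in(("wrist",(160,60)),("scene",(130,150))):
    f=eyes.grab_frame(n); a.append(cv2.resize(f["frame"][y:y+240,x:x+240,::-1],None,fx=1.65,fy=1.65))
cv2.imwrite("pics/z7.png",np.hstack(a))
E
```

```text
-111.0 9.07 [ 4.1  0.4 -0.7] [ 0.04 -0.63 -0.21] 0.151
-118.5 9.36 [3.9 1.2 0.8] [ 0.1  -0.72 -0.23] 0.155
-126.0 9.64 [5.1 1.  0.3] [ 0.18 -0.84 -0.21] 0.156
-133.5 9.93 [5.5 1.  0.9] [ 0.18 -0.9  -0.23] 0.157
```

View pics/z7.png

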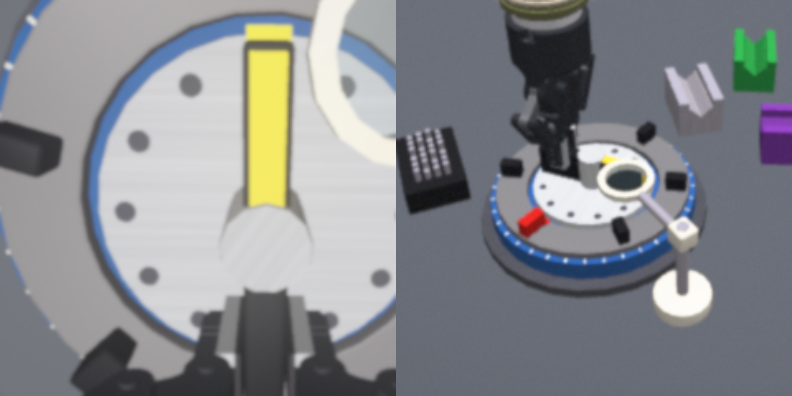

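Run:
```python
from turn import *
turn(-133.5,-238.5,14)
for n in("wrist","top","scene"):
    f=eyes.grab_frame(n);np.savez(n+"8.npz",**f)
    if n!="top":cv2.imwrite(f"pics/{n}8.png",f["frame"][:,:,::-1])
    else: cv2.imwrite("pics/top8.png",cv2.resize(f["frame"][110:250,325:475,::-1],None,fx=4,fy=4))
```

```text
-141.0 10.31 [ 6.8  1.7 -0. ] [ 0.25 -0.83 -0.21] 0.153
-148.5 10.59 [4.7 1.4 1.2] [ 0.27 -0.9  -0.16] 0.155
-156.0 10.88 [5.5 0.8 0.3] [ 0.07 -0.9  -0.18] 0.157
-163.5 11.16 [5.5 0.7 0.4] [ 0.06 -0.87 -0.09] 0.154
-171.0 11.44 [ 5.5  0.6 -0.3] [ 0.09 -0.83 -0.09] 0.153
-178.5 11.72 [ 5.3 -0.4  0.3] [ 0.06 -0.83 -0.08] 0.152
-186.0 12.01 [ 5.3  0.2 -0.2] [ 0.04 -0.81 -0.04] 0.155
-193.5 12.29 [ 6.2  1.1 -0.8] [ 0.09 -0.85  0.  ] 0.157
-201.0 12.57 [ 5.7  0.6 -0.1] [ 0.07 -0.87  0.05] 0.157
-208.5 12.86 [5.8 0.5 0.1] [ 0.12 -0.93 -0.02] 0.156
-216.0 13.14 [6.  0.1 0.1] [ 0.14 -0.83  0.03] 0.155
-223.5 13.43 [5.6 1.3 0.7] [ 0.21 -0.96  0.05] 0.154
-231.0 13.71 [ 6.3  1.  -0. ] [ 0.15 -0.9   0.04] 0.154
-238.5 13.99 [5.9 1.7 1. ] [ 0.19 -0.84  0.09] 0.154
```

View pics/wrist8.png

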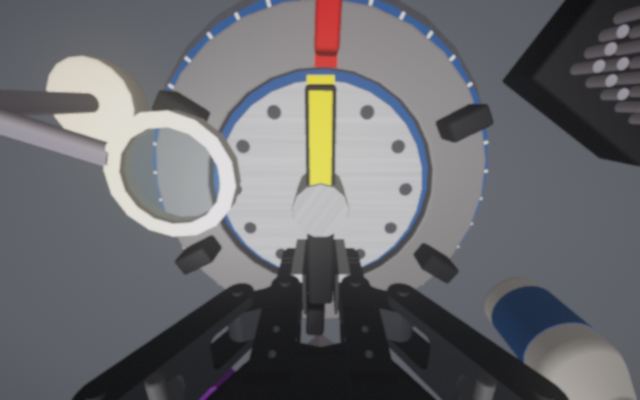

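View pics/top8.png

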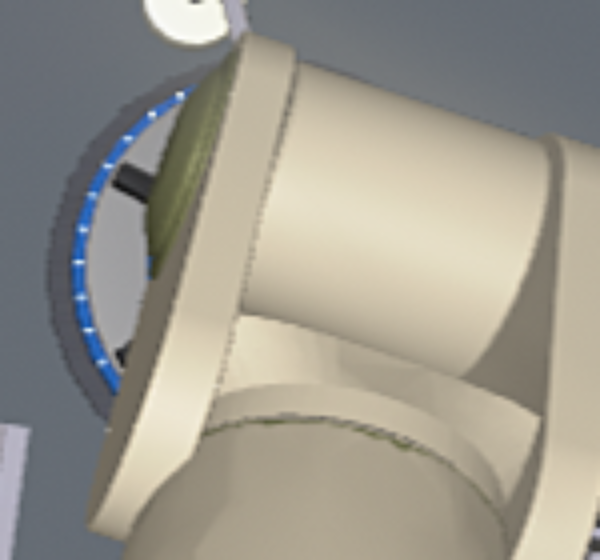

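```bash
cat >> h.py <<'E'
def measure(f,ctr=C):
    hs=cv2.cvtColor(f["frame"],cv2.COLOR_RGB2HSV).astype(int);H,S,V=hs[:,:,0],hs[:,:,1],hs[:,:,2]
    big=lambda m:(lambda n,l,s,c:l==1+np.argmax(s[1:,4]))(*cv2.connectedComponentsWithStats(m.astype(np.uint8)))
    red=big(((H<8)|(H>172))&(S>120)&(V>60)); yel=big((H>20)&(H<35)&(S>100)&(V>100))
    out=[]
    for m,z in((red,.06),(yel,.076)):
        ys,xs=np.nonzero(m);P=back(f,np.c_[xs,ys],z)[:,:2];d=P-ctr;r=np.hypot(*d.T)
        k=(r>.074)&(r<.097) if z==.06 else (r>.018)&(r<.056)
        d=d[k];out.append(np.degrees(np.arctan2(d[:,1].mean(),d[:,0].mean())))
        out.append(k.sum())
    return out
E
python3 - <<'E'
from h import *
f=dict(np.load("wrist8.npz"));print(measure(f));f1=dict(np.load("wrist1.npz"));print(measure(f1));print(measure(dict(np.load("wrist2.npz"))))
overlay(f,C[0],C[1],np.radians(-60.5),np.radians(-58.5),"pics/ov8.png",(150,0,490,320),2)
E
```

```text
[np.float64(-60.66587606305167), np.int64(1199), np.float64(-58.80089664235528), np.int64(2077)]
[np.float64(-60.14330189418985), np.int64(272), np.float64(76.40412601992062), np.int64(741)]
[np.float64(-60.02578865336058), np.int64(479), np.float64(76.23745579698787), np.int64(1457)]
```

View pics/ov8.png

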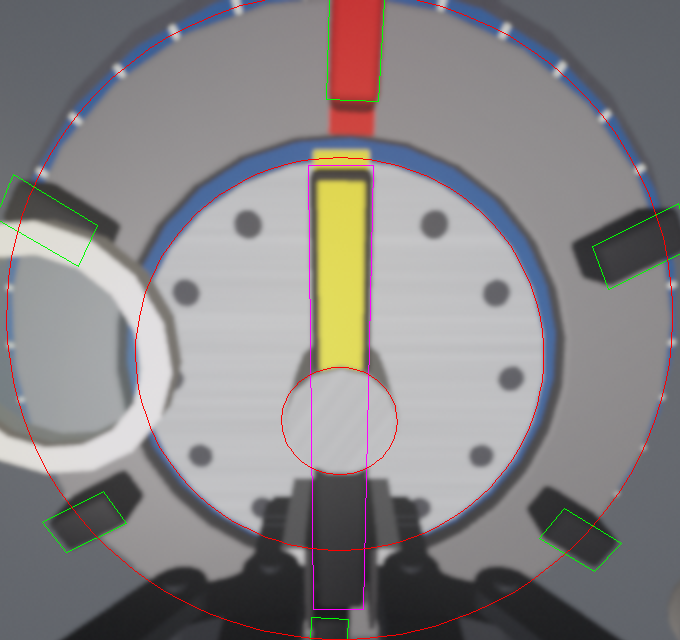

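Run:
```python
from turn import *
turn(-238.5,-240.4,1,.02); env.hold(.2)
print(measure(eyes.grab_frame("wrist")))
env.release();env.hold(.2)
print(measure(eyes.grab_frame("wrist")))
th=np.radians(-240.4); print(env.movel(pos(th,.16),.08,guard=10))
f=eyes.grab_frame("wrist");print(measure(f));overlay(f,C[0],C[1],np.radians(-60.5),np.radians(-60.5),"pics/ov9.png",(150,0,490,300),2)
q=monitor.sense();print(q["clock"],q["contact_force"])
```

```text
-240.4 14.39 [5.5 1.1 0.2] [ 0.22 -0.9   0.03] 0.156
[np.float64(-60.62826410472419), np.int64(1208), np.float64(-60.66159670293871), np.int64(2072)]
[np.float64(-60.64034286618707), np.int64(1173), np.float64(-60.64965436367573), np.int64(2102)]
False
[np.float64(-60.745183718690676), np.int64(335), np.float64(-60.948026528983156), np.int64(534)]
17.4583 [-0.13769928 -0.28422121  0.10281039]
```

View pics/ov9.png

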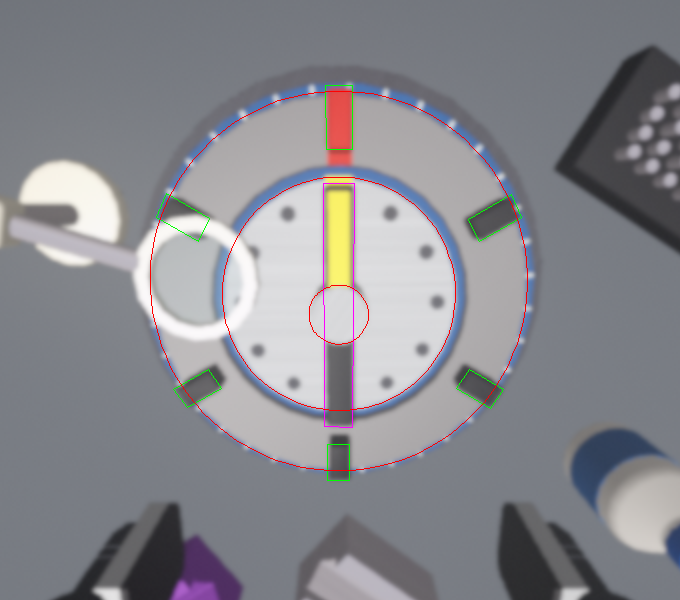

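Run:
```python
from h import *
from bench import env,kinematics,monitor,eyes,job
env.movel([.52,-.095,.22],.1)
env.set_joints([-1.497,.313,1.498,0,1.331,-.223]); env.hold(.3)
f=eyes.grab_frame("top");print(measure(f),measure(dict(np.load("top0.npz"))))
f0=dict(np.load("top0.npz"));d=np.abs(f["frame"].astype(int)-f0["frame"]).max(2);print([(n,int((d[y0:y1,x0:x1]>30).sum())) for n,y0,y1,x0,x1 in(("bottle",255,300,372,415),("case",203,262,442,490),("vb",208,262,295,336))])
cv2.imwrite("pics/topE.png",f["frame"][:,:,::-1]);print(monitor.sense()["clock"])
```

```text
[np.float64(-60.50986621694116), np.int64(66), np.float64(-60.68946119274871), np.int64(109)] [np.float64(-60.50986621694116), np.int64(66), np.float64(75.48956794838594), np.int64(111)]
[('bottle', 0), ('case', 0), ('vb', 0)]
20.7417
```

View pics/topE.png

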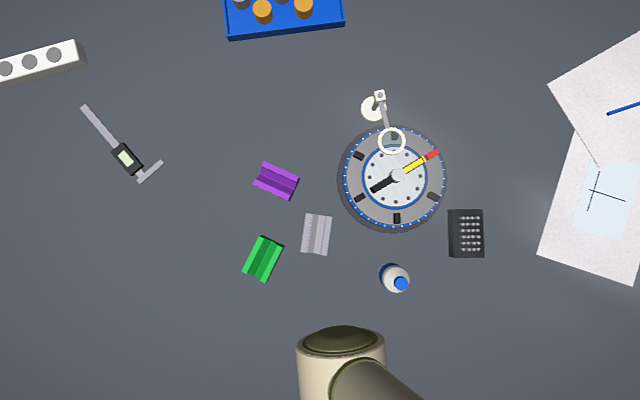

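The top view shows the yellow pointer (412,166) in line with the red mark (432,155). The ring, bottle, case and V-block are where they were at the start.

```bash
python3 -c "
from bench import job
job.hand_in()"
```

```text
the job is handed in; nothing more can be done
```

I turned the dial about 137° clockwise, the shorter way, and handed the job in at about 21 s of the 64 s limit; no verdict was reported. I gripped the plain black half of the bar, so the fingers worked on the side away from the magnifier and only the bar passed beneath it.

**Last checks**
- **Pointer and mark:** the top camera put the pointer at −60.7° and the mark at −60.5°. The wrist camera agreed within about 0.2°, against the 3.5° allowed.
- **Ring:** the mark measured −60.5° in the top camera both before and after, so the ring shows no movement.
- **Bottle, case and V-block:** no pixels changed by more than the threshold around any of the three between the first and last top pictures.
- **Forces:** the force at the tool stayed below about 8 N at every reading. I did not measure contact with the magnifier directly.

**One thing disagreed:** the real fingertips stood about 27 mm higher than the reported tool position. Because of this, my first close shut just above the bar without touching it. I measured the offset in the pictures, went down to a reported height of 26 mm, and the second grip held at a 13 mm opening on the 14 mm bar.

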